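Set a duct damper to its mark for a flow reading

TASK

Push the carrier with the duct damper along its rail until it clicks into the test station over the blower outlet, where the green ticks line up. Then take the damper slide by its black handle, pull it out against its spring until the blue pointer is level with the red mark clip, and keep holding it there for the flow reading: finish while still holding the handle at the mark, with the carrier still in its station. Leave the other things on the bench and table where they are.

Things in the scene. Friction and masses are not known exactly. Their poses are not given: they have to be found in the camera images.
- bench: Fixed test bench: grey bed 160 (x) x 500 (y) x 34 mm high; origin at the centre of its underside on the table. +y = the way the carrier travels to the station; -x = the way the damper slide is pulled out (towards the robot). A dark end-stop bar 64 mm high crosses the bed at y +176 mm; a blue blower, at most 75 mm high, stands behind the bed at x 70 to 180, y -210 to -5 mm.
- station (a point): Test station: centre of the round black blower outlet (92 mm) in the top of the bed, 50 mm from the bench origin along +y, 34 mm above the table. A green tick on a small white tongue at the bed's front edge, 72 mm further along +y, shows where the carrier's green tick must come. Axes parallel to the bench's.
- carrier (a joint): Travel of the carrier along the bench's +y, m. 0 = loading end; 0.130 = test station, green ticks in line, in a sprung ball detent (about 1 mm play each way) that takes 6 to 12 N to enter or leave; it can be pushed on out of it to a hard stop at 0.150. Elsewhere only about 2 N of friction holds it.
- duct (a point): Axis of the carrier's duct, level with the bed top (over station when in the station). Carrier plate 150 (x) x 170 (y) mm, top 56 mm above the table, green tick on its front edge at y +72 mm; on it a steel damper frame 130 x 130 mm, top 86 mm, and an open round spigot 106 mm across, top 122 mm above the table. Moves with the carrier, axes as the bench's.
- push_plate (a point): Mid-width of the outer (-y) face of the carrier's yellow push plate, 104 mm above the table. The upright plate is 60 mm wide (x), 8 mm thick, top 118 mm above the table, free to below 70 mm; push on its outer face along the bench's +y. Moves with the carrier; axes parallel to the bench's.
- gate (a joint): How far the damper slide is pulled out along the bench's -x, m. 0 = shut (spring rest), 0.085 = end stop. The spring always pulls it shut, with about 5 N at 0 and 70 N/m more (about 8.5 N at 0.05), plus friction 0.5 N.
- handle: Black upright handle post on the front end of the damper slide, 20 (x) x 26 (y) mm; origin under its middle, 74 mm above the table, its top 69 mm above the origin; axes as the bench's. Moves with slide and carrier. Slide shut: the post's centre is 53 mm from the damper frame, 65 mm from the spigot; beside it only the guide rails (tops 78 mm above the table) and mark clip (84 mm).
- pointer (a point): Tip, next to the guide rail at +y, of the blue pointer bar on the damper slide (bar 6 mm in x, 22 mm in y). Moves with the slide; axes parallel to the bench's.
- mark (a point): The mark: centre line of the red clip (6 mm in x, 16 mm in y) on the guide rail at +y, set 35 to 60 mm out from the shut pointer along the bench's -x. The point lies beside the clip where the pointer's tip comes when level with it. The clip rides on the carrier and stays where it was set; axes parallel to the bench's.
- tape_roll: Bystander: roll of metal foil tape lying flat, 96 mm across, 48 mm high; origin at the centre of its underside.
- screwdriver: Bystander: screwdriver with orange handle, 200 mm long, lying along its x; origin midway under it.
- wrench: Bystander: steel wrench, 180 mm long, lying along its x; origin midway under it.
- coupling: Bystander: steel duct coupling ring standing upright, 125 mm across, 80 mm high; origin at the centre of its underside.
- can: Bystander: can with a blue label, 60 mm across, 150 mm high; origin at the centre of its underside.
- carton: Bystander: small cardboard carton 55 x 45 x 35 mm standing on the far (+y) end of the bench's bed; origin at the centre of its underside.
- end_cap: Bystander: round steel duct end cap lying flat, 100 mm across, 28 mm high, between the robot and the bench; origin at the centre of its underside.

How it is judged:
On the way, in this order (a step that is already met when the one before it is completed fails the run):
1. the carrier sits in the test station detent (within 5 mm) (value of joint carrier between 0.125 and 0.135 m), for 0.3 s.
2. the damper slide is pulled out to the mark (within 5 mm) by the handle, carrier still in the station (all of step 1 and x of pointer in the frame of mark between -0.005 and 0.005 m and contact force between the fingers and handle above 2 N), for 0.3 s.
At the end, for the whole second after the job is handed in: The carrier is in the test station (within 5 mm), the blue pointer is within 5 mm of the red mark's centre line along the pull direction and still (under 10 mm/s), and the fingers still hold the handle (more than 2 N of contact) (all of step 2 and velocity of joint gate between -0.01 and 0.01 m/s); the arm keeps its last pose, push and grip.
It fails at once if a bystander is displaced by more than 25 mm (distance of any of tape_roll, screwdriver, wrench, coupling, can, carton, end_cap from where it was at the start of the episode above 0.025 m).
It also fails if it takes over 51 s, if anything falls off the work surface, if the arm or the gripper's body presses on something with over 40 N, if the wrist force passes 120 N, or if a joint passes its speed limit or range.

ROBOT

A 6-joint arm with a two-finger parallel gripper is mounted at the origin on the work surface. World frame = base frame: x ahead of the robot, y to its left, z up, the work surface at z = 0. Lengths are in m, angles in rad, forces in N, time in s.
With the tool pointing down it reaches from about 0.3 to 0.875 m from the base axis. Payload 6.4 kg.
Tool frame: the origin (TCP) lies at the very end of the fingers, on their centre line; the grasp point (between the pads) lies 19 mm behind it; z points along the fingers, y is the direction in which the jaws open and shut (so a half turn about z gives the same grasp; the last joint's range is limited). The gripper opens to 85 mm and grips with 20 to 120 N. Pads are 22 mm wide; open, the fingers measure 114 mm over their backs; the gripper's body (76 mm by 85 mm) begins 54 mm behind the grasp point. The pads swing forward as they close: fully open they stand 13 mm farther back than shut.
Start: joints at [1.079, 0.181, 1.607, -0, 1.354, -0.206], TCP at [0.162, 0.552, 0.231] pointing down, gripper open.
Joint ranges: [-2.99, 2.99], [-0.89, 2.07], [0.3, 2.58], [-1.14, 4.28], [0, 2.63], [-3.12, 3.12]. Speed limits (rad/s): [2.57, 2.57, 3.01, 3.14, 3.14, 3.14].

INTERFACE

Orientations are given as a unit quaternion [w, x, y, z].
In Python, from bench import telemetry, imaging, ctrl gives the robot as it stands.
- The arm moves only by the shell command python3 -m pendant 'ROWS' [OPENING]. ROWS is JSON, a list that holds one entry, the list of rows, each a list of 6 numbers: the shift along the tool's x, y, z in units of 200 mm (1.0 is 200 mm), then the turn, a rotation vector about the tool's x, y, z in units of pi rad (1.0 is pi rad). In form: [[[tx, ty, tz, rx, ry, rz], ...]]. A call has 1 to 12 rows; each row shifts and turns the pose as measured when the row begins, along the tool's axes as they then stand; what a row does not reach is not made up. A row lasts 1/8 s, in which the tool goes at most 62.5 mm and 10.7 degrees, less where a joint would pass 70% of its speed; a pose out of reach is approached as far as the arm can. A call with a number of a shift or a turn outside -1 to 1 is refused whole. A call with a gripper value outside its range is refused whole. OPENING is the closure, from 0 (fully open) to 1 (shut), set as the call begins (- or left out, the last holds). The fingers move at their own pace and stop on an object; the grip force is fixed at half the most. Time passes only in rows, so rows that do not move let the fingers close. It gives the time, the measured TCP pose, the force and the opening at its end, in the units of the state.
- telemetry.get_obs(): the state, without advancing time (a new reading comes with each control period).
- imaging.camera(name): name is "side" or "top" or "wrist"; returns a dict with "pixels" (384x512x3 uint8, blue, green, red), "vfov" (degrees; the focal length in pixels is half the picture's height over the tangent of half this angle, whatever the lens; pixels are square), "cx", "cy" (the principal point, pixels), "R" (3x3) and "t" (3): a world point X has camera coordinates R X + t. Camera axes: x right, y down, z forward; pixel columns grow to the right and rows downward; lengths in m; the calibration is good to about 2 mm. The wrist camera is an equidistant fisheye: a pixel r from the principal point sees the ray r / f radians off the axis. A picture is of the moment at which its call begins. There is no depth.
- ctrl.hand_in(): hands the job in, once; it reports no verdict.
The state is a dict: "time_s": time; "q": joint angles; "dq": joint speeds; "joint_efforts": joint torques, N m; "eef_pos": TCP position; "eef_rot": TCP orientation; "wrist_force": force on the tool from outside, world axes, zero at the start; "torque": the same for the moment, N m; "opening": opening from 0.0 (shut) to 1.0 (fully open).
Only numpy, scipy, OpenCV 4.12 (cv2) and the standard library are available. Lean on these libraries where they do the work, as an engineer would, in place of code of your own. Each camera call takes 0.05 s, during which the arm holds its last target.

## Working session

There is one attempt and no reset: what is moved stays moved. The work goes in short steps, Python scripts to look and compute and a shell command to move; the robot and the scene stay as the last step left them, time stands still between calls to the robot, and variables do not carry over. Pictures are saved under pics/ and viewed, and the job is handed in when it is done.

```bash
ls; mkdir -p pics
python3 - <<'E'
from bench import telemetry, imaging
import cv2
print(telemetry.get_obs())
for n in ("side","top","wrist"):
    c=imaging.camera(n); cv2.imwrite(f"pics/{n}0.png",c["pixels"]); print(n,c["vfov"],c["cx"],c["cy"],c["R"],c["t"])
E
```

```text
pics
{'time_s': 0.0, 'q': array([ 1.07870031e+00,  1.81571511e-01,  1.60802158e+00,  1.64020589e-06,
        1.35381194e+00, -2.06302886e-01]), 'dq': array([-9.70566588e-04,  1.31172308e-05,  8.15099966e-04,  6.53266755e-04,
       -4.31249506e-04,  1.18570800e-03]), 'joint_efforts': array([-5.12508632e-04, -4.44886243e+01, -3.51332259e+01, -3.39339740e-04,
        9.30198119e-03, -3.25691133e-05]), 'eef_pos': array([0.16181445, 0.55117245, 0.23036047]), 'eef_rot': array([-3.10801617e-04,  1.42410868e-01,  9.89807215e-01, -8.51225319e-04]), 'wrist_force': array([ 0.33007777, -1.18216921,  0.3023254 ]), 'torque': array([ 0.01536149, -0.04519216,  0.03182184]), 'opening': 0.995448532834801}
side 55.44337142426727 251.04109974956125 193.4320420469358 [[ 0.8672812  -0.49773724 -0.00899776]
 [-0.30803889 -0.52236775 -0.79513771]
 [ 0.3910695   0.69237965 -0.60636215]] [-0.41177132  0.23856938  0.81631881]
top 50.436890921732676 257.02725147610937 190.7762831587233 [[ 0.02780594 -0.99960254 -0.00464775]
 [-0.99469563 -0.02720821 -0.09919837]
 [ 0.09903249  0.0073814  -0.99505682]] [0.02033439 0.49357533 1.30508413]
wrist 65.70646984690485 260.3210601398219 196.88197530657388 [[ 0.2823028   0.95932456 -0.00123275]
 [ 0.92354713 -0.27142637  0.27090297]
 [ 0.25954927 -0.07761517 -0.96260587]] [-0.57290383 -0.03502552  0.38060244]
```

View pics/side0.png

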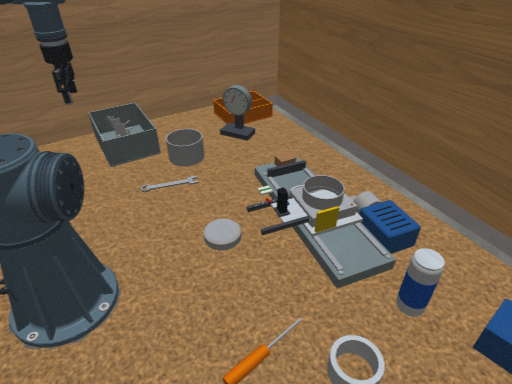

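View pics/top0.png

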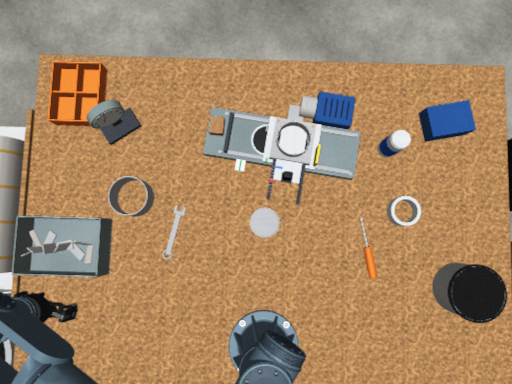

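View pics/wrist0.png

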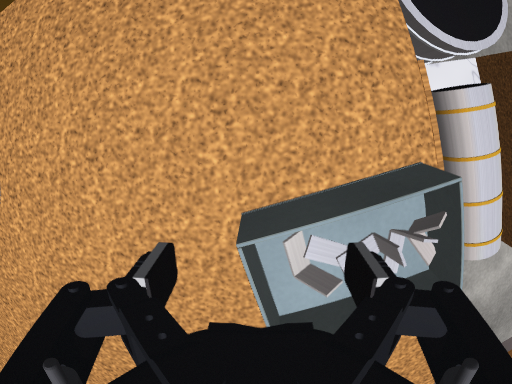

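The side and top views show the bench ahead of the robot, at top px 205–360 × 108–178. The yellow plate is at top (318,155), the black handle at (287,176), and the carrier tick and tongue near (240,165). I'll zoom in to measure.

Run:
```python
import cv2
a=cv2.imread("pics/top0.png")[95:215,195:370]; cv2.imwrite("pics/top0z.png",cv2.resize(a,None,fx=4.5,fy=4.5,interpolation=cv2.INTER_CUBIC))
a=cv2.imread("pics/side0.png")[145:285,235:425]; cv2.imwrite("pics/side0z.png",cv2.resize(a,None,fx=4.2,fy=4.2,interpolation=cv2.INTER_CUBIC))
```

```text
(no output)
```

View pics/top0z.png

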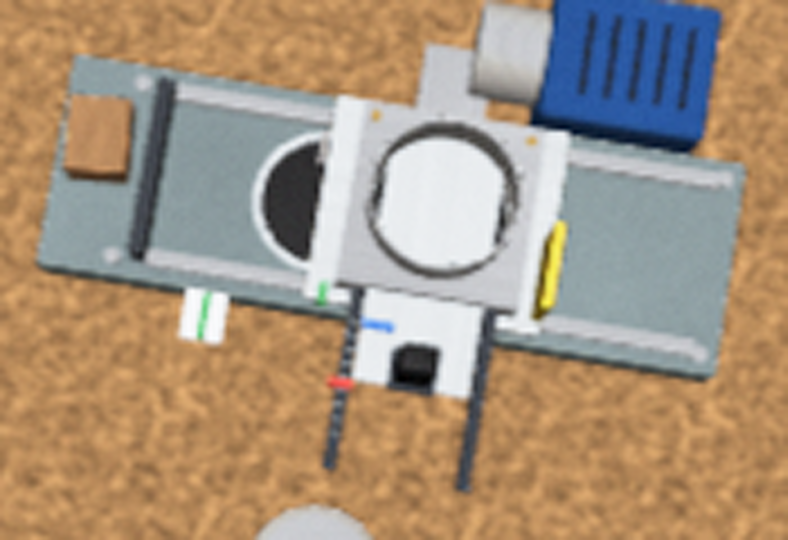

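View pics/side0z.png

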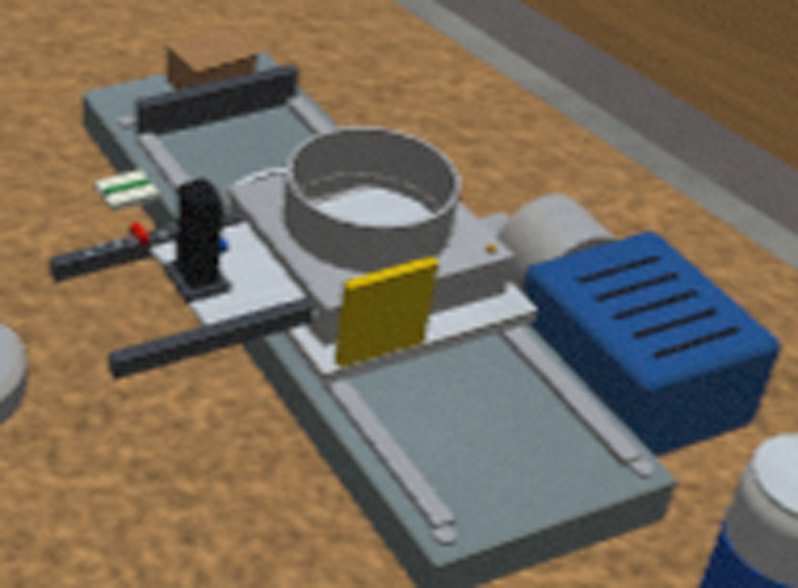

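```bash
cat > h.py <<'E'
import numpy as np
from bench import imaging, telemetry
def ray(c,u,v):
    f=192/np.tan(np.radians(c["vfov"])/2); R=np.array(c["R"]);t=np.array(c["t"])
    return -R.T@t, R.T@np.array([(u-c["cx"])/f,(v-c["cy"])/f,1])
def onz(c,u,v,z):
    o,d=ray(c,u,v); return (o+d*(z-o[2])/d[2])
def tri(c1,p1,c2,p2):
    o1,d1=ray(c1,*p1);o2,d2=ray(c2,*p2)
    A=np.stack([d1,-d2],1); s=np.linalg.lstsq(A,o2-o1,rcond=None)[0]
    a=o1+d1*s[0];b=o2+d2*s[1]; return (a+b)/2,np.linalg.norm(a-b)
def proj(c,X):
    f=192/np.tan(np.radians(c["vfov"])/2); x=np.array(c["R"])@X+np.array(c["t"]); return x[:2]/x[2]*f+[c["cx"],c["cy"]]
E
python3 - <<'E'
from h import *
np.set_printoptions(precision=4,suppress=True)
t=imaging.camera("top"); s=imaging.camera("side")
T=lambda p:((p[0]+.5)/4.5-.5+195,(p[1]+.5)/4.5-.5+95)
S=lambda p:((p[0]+.5)/4.2-.5+235,(p[1]+.5)/4.2-.5+145)
C=[onz(t,*T(p),.034) for p in [(77,57),(40,267),(712,376),(743,165)]]
print("corners",C); C=np.array(C)
print("len",np.linalg.norm(C[3]-C[0]),np.linalg.norm(C[2]-C[1]),np.linalg.norm(C[0]-C[1]),np.linalg.norm(C[2]-C[3]))
m=C.mean(0); ey=(C[0]+C[1]-C[2]-C[3]); yaw=np.arctan2(-ey[0],ey[1]); print("centre",m,"yaw",yaw)
ex=np.array([np.cos(yaw),np.sin(yaw),0]);ey=np.array([-np.sin(yaw),np.cos(yaw),0])
def rep(n,P): d=P-m; print(n,P,"bench",d@ex,d@ey)
for n,p,z in [("ytop L",(566,222),.118),("ytop R",(552,312),.118),("handletop",(417,358),.143),("pointer",(378,326),.084),("clip",(341,383),.084),("ctick",(321,293),.056),("ttick",(205,315),.034),("spigot",(445,200),.122),("railendL",(330,466),.078),("railendR",(462,488),.078),("cartonT",(100,137),.069)]:
    rep(n,onz(t,*T(p),z))
for n,pt,ps in [("handletop",(417,358),(202,190)),("clip",(341,383),(140,234)),("ytopL",(566,222),(437,262)),("ytopR",(552,312),(347,281))]:
    P,e=tri(t,T(pt),s,S(ps)); rep("tri "+n,P); print(e)
for n,p,z in [("cap",(265,222),.028),("can",(400,139),.150),("coupling",(130,196),.080),("wrench",(173,233),0),("blower",(335,110),.075)]: print(n,onz(t,*p,z))
E
```

```text
corners [array([0.7652, 0.1914, 0.034 ]), array([0.6081, 0.2122, 0.034 ]), array([ 0.5415, -0.2757,  0.034 ]), array([ 0.6973, -0.2976,  0.034 ])]
len 0.4937042297893602 0.4924655029908302 0.15851930006943152 0.15732337088328607
centre [ 0.653  -0.0424  0.034 ] yaw -0.13685557139422888
ytop L [ 0.633  -0.1568  0.118 ] bench -0.004239965090227741 -0.11603969197040319
ytop R [ 0.5707 -0.1481  0.118 ] bench -0.06709762576551513 -0.11590699995217378
handletop [ 0.5332 -0.0557  0.143 ] bench -0.11685650835319454 -0.02946278348865759
pointer [ 0.5634 -0.032   0.084 ] bench -0.09020445859958426 -0.0018890055934416476
clip [ 0.5227 -0.0073  0.084 ] bench -0.13387435662711142 0.017091704576617885
ctick [0.5906 0.0079 0.056 ] bench -0.06874540393581512 0.041347699262184144
ttick [0.5761 0.0912 0.034 ] bench -0.09446789096141235 0.12189466656653565
spigot [ 0.6451 -0.0739  0.122 ] bench -0.0035520802847441605 -0.032225065286843706
railendL [ 0.4653 -0.0012  0.078 ] bench -0.1916469710118591 0.015250086816566859
railendR [ 0.4525 -0.093   0.078 ] bench -0.19178159636275405 -0.07746850274416044
cartonT [0.6965 0.1683 0.069 ] bench 0.014305143994332168 0.21467945681977715
tri handletop [ 0.5338 -0.056   0.141 ] bench -0.11626555091463045 -0.02966678461228129
0.0006268346088686581
tri clip [ 0.5232 -0.0073  0.0792] bench -0.1333806000046845 0.017103588074511036
0.000282466072323011
tri ytopL [ 0.6323 -0.1563  0.1167] bench -0.005022650686642359 -0.11564027581593075
0.0023635996546022093
tri ytopR [ 0.5706 -0.1479  0.1223] bench -0.06724891459135615 -0.11571500534578917
0.001406451524299964
cap [0.3919 0.0054 0.028 ]
can [ 0.6473 -0.3893  0.15  ]
coupling [0.4601 0.43   0.08  ]
wrench [0.3481 0.3067 0.    ]
blower [ 0.7541 -0.2085  0.075 ]
```

Both views agree: the bench measures 494 × 158 mm against the stated 500 × 160, and the handle top is at z 0.141. The bench is yawed −7.8°, and the carrier ticks are about 81 mm apart. I'm moving towards the pre-push point behind the yellow plate.

```bash
python3 -m pendant '[[[-0.218,-0.206,0,0,0,0],[-0.218,-0.206,0,0,0,0],[-0.218,-0.206,0,0,0,0],[-0.218,-0.206,0,0,0,0],[-0.218,-0.206,0,0,0,0],[-0.218,-0.206,0,0,0,0],[-0.218,-0.206,0,0,0,0],[-0.218,-0.206,0,0,0,0],[-0.218,-0.206,0,0,0,0],[-0.218,-0.206,0,0,0,0],[-0.218,-0.206,0,0,0,0],[-0.218,-0.206,0,0,0,0]]]' 1
cat >> h.py <<'E'
from scipy.spatial.transform import Rotation as Ro
def plan(p,jaw_deg=-7.84):
    o=telemetry.get_obs(); w,x,y,z=o["eef_rot"]; R=Ro.from_quat([x,y,z,w]); M=R.as_matrix()
    a=np.radians(jaw_deg); G=np.array([[np.sin(a),np.cos(a),0],[-np.cos(a),np.sin(a),0],[0,0,-1]]).T
    G=np.stack([np.array([np.sin(a)*1,-np.cos(a),0])*-1*-1,[np.cos(a),np.sin(a),0],[0,0,-1]],1)
    if np.linalg.det(G)<0: G[:,0]*=-1
    rv=(R.inv()*Ro.from_matrix(G)).as_rotvec()/np.pi
    d=M.T@(np.array(p)-o["eef_pos"])/.2
    print("t",round(o["time_s"],2),"pos",o["eef_pos"].round(4),"shift",d.round(3),"turn",rv.round(4),"F",o["wrist_force"].round(1),"open",round(o["opening"],3))
    print("after turn",(G.T@(np.array(p)-o["eef_pos"])/.2).round(3))
E
python3 -c "
from h import *
plan([.5955,-.196,.231])"
```

```text
time_s: 1.75
eef_pos: [0.5354, -0.0857, 0.2328]
eef_rot: [0.004, 0.139, 0.99, 0.001]
wrist_force: [0.7, 0.5, 0.6]
opening: -0.004
t 1.75 pos [ 0.5354 -0.0857  0.2328] shift [-0.44  -0.448  0.01 ] turn [0.0024 0.0011 0.455 ] F [0.7 0.5 0.6] open -0.004
after turn [-0.506  0.373  0.009]
```

```bash
python3 -m pendant '[[[-0.22,-0.224,0,0,0,0],[-0.22,-0.224,0,0,0,0],[0,0,0,0,0,0.057],[0,0,0,0,0,0.057],[0,0,0,0,0,0.057],[0,0,0,0,0,0.057],[0,0,0,0,0,0.057],[0,0,0,0,0,0.057],[0,0,0,0,0,0.057],[0,0,0,0,0,0.057],[0,0,0,0,0,0]]]' 1
python3 -c "
from h import *
plan([.5955,-.196,.088])"
```

```text
time_s: 3.12
eef_pos: [0.5945, -0.2013, 0.2284]
eef_rot: [-0.001, 0.772, 0.636, 0.002]
wrist_force: [0.3, -0.1, 0.3]
opening: -0.003
t 3.12 pos [ 0.5945 -0.2013  0.2284] shift [ 0.024 -0.002  0.702] turn [ 0.0006 -0.0013 -0.0176] F [ 0.3 -0.1  0.3] open -0.003
after turn [0.027 0.001 0.702]
```

```bash
python3 -m pendant '[[[0,0,0.22,0,0,-0.017],[0,0,0.22,0,0,0],[0,0,0.16,0,0,0],[0,0,0.1,0,0,0],[0,0,0,0,0,0]]]' 1
python3 - <<'E'
from h import *
import cv2
plan([.601,-.1564,.088])
for n in("side","wrist"):
  cv2.imwrite(f"pics/{n}1.png",imaging.camera(n)["pixels"])
E
```

```text
time_s: 3.75
eef_pos: [0.5963, -0.2015, 0.086]
eef_rot: [0.001, 0.748, 0.664, 0.003]
wrist_force: [0.0, -0.8, 0.3]
opening: -0.002
t 3.75 pos [ 0.5963 -0.2015  0.086 ] shift [ 0.227 -0.003 -0.01 ] turn [ 0.0017 -0.0009  0.0058] F [ 0.  -0.8  0.3] open -0.002
after turn [ 0.227 -0.007 -0.01 ]
```

View pics/side1.png

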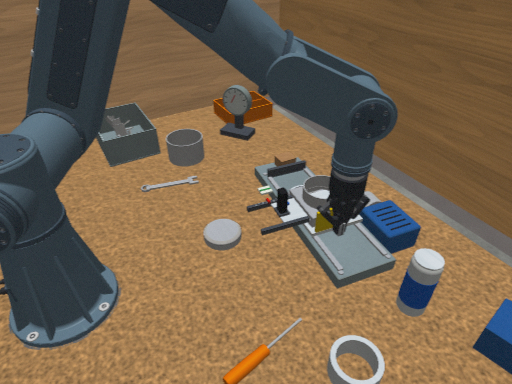

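View pics/wrist1.png

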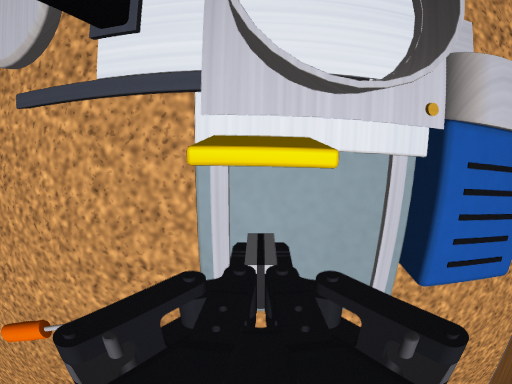

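The closed fingers are centred on the plate: wrist view shows the plate at px 188–338 and the fingers at 262. The gap is about 34 mm. I'm approaching and pushing in small steps.

```bash
python3 -m pendant '[[[0.1,0,0,0,0,0.006],[0.05,0,0,0,0,0],[0.03,0,0,0,0,0],[0.05,0,0,0,0,0],[0.05,0,0,0,0,0],[0.05,0,0,0,0,0]]]' 1
python3 - <<'E'
from h import *
import cv2
plan([.601,-.1564,.086])
cv2.imwrite("pics/top2.png",imaging.camera("top")["pixels"])
cv2.imwrite("pics/wrist2.png",imaging.camera("wrist")["pixels"])
E
```

```text
time_s: 4.6
eef_pos: [0.6101, -0.1387, 0.0944]
eef_rot: [0.009, 0.754, 0.657, 0.004]
wrist_force: [-0.0, -2.4, -0.3]
opening: 0.003
t 4.6 pos [ 0.6101 -0.1387  0.0944] shift [-0.094 -0.034  0.042] turn [ 0.0059  0.0014 -0.0003] F [-0.  -2.4 -0.3] open 0.003
after turn [-0.094 -0.033  0.042]
```

View pics/wrist2.png

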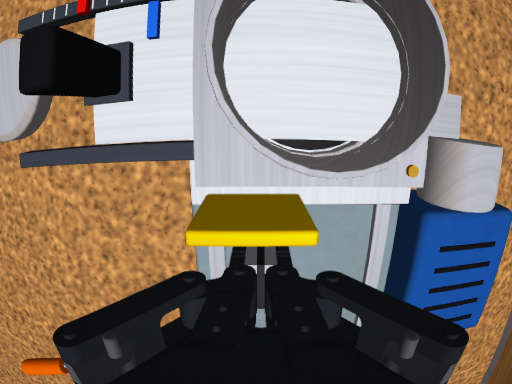

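Run:
```python
import cv2
a=cv2.imread("pics/top2.png")[95:215,195:370]; cv2.imwrite("pics/top2z.png",cv2.resize(a,None,fx=4.5,fy=4.5,interpolation=cv2.INTER_CUBIC))
```

```text
(no output)
```

View pics/top2z.png

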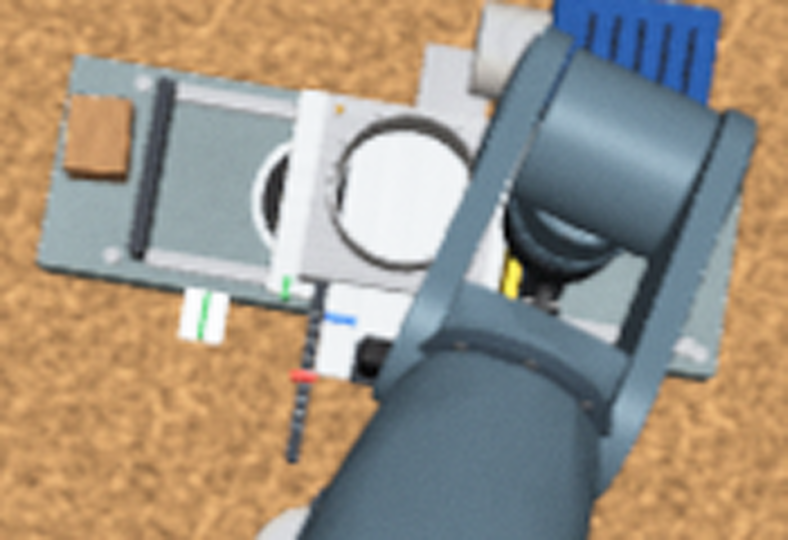

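The ticks are clear in the top view: carrier tick at zoom (286,288), tongue tick at (205,315). I'll measure what's left with a green mask.

```bash
cat >> h.py <<'E'
import cv2
EX=np.array([.9907,-.1364,0]);EY=np.array([.1364,.9907,0]);B0=np.array([.653,-.0424,0])
def blobs(img,ref,box,mn=2):
    b,g,r=[img[...,i].astype(float) for i in range(3)]
    m={"g":(g-np.maximum(r,b)),"b":(b-np.maximum(r,g*1.0)),"r":(r-1.6*np.maximum(g,b)-0)}[ref]
    u0,v0,u1,v1=box; w=np.zeros_like(m); w[v0:v1,u0:u1]=np.clip(m[v0:v1,u0:u1],0,None); k=(w>25).astype(np.uint8)
    n,l=cv2.connectedComponents(k,connectivity=8); out=[]
    for i in range(1,n):
        s=l==i
        if s.sum()<mn: continue
        vv,uu=np.nonzero(s); ww=w[s]; out.append(((uu*ww).sum()/ww.sum(),(vv*ww).sum()/ww.sum(),int(s.sum())))
    return out
def bench(P): return np.array([(P-B0)@EX,(P-B0)@EY,P[2]])
def ticks(c,box=(225,140,290,185)):
    for p in sorted(blobs(c["pixels"],"g",box)):
        print("green",np.round(p,2),"z34",bench(onz(c,p[0],p[1],.034)).round(4),"z56",bench(onz(c,p[0],p[1],.056)).round(4))
E
python3 -c "
from h import *
c=imaging.camera('top')
ticks(c)
c['pixels']=cv2.imread('pics/top0.png'); ticks(c)
plan([.601,-.1564,.086])
print(bench(telemetry.get_obs()['eef_pos']))"
```

```text
green [239.82 164.58  14.  ] z34 [-0.0945  0.123   0.034 ] z56 [-0.0979  0.1214  0.056 ]
green [257.16 158.69  11.  ] z34 [-0.0661  0.0704  0.034 ] z56 [-0.07    0.0697  0.056 ]
green [239.8  164.57  15.  ] z34 [-0.0945  0.1231  0.034 ] z56 [-0.0979  0.1214  0.056 ]
green [266.19 160.08  12.  ] z34 [-0.0659  0.0406  0.034 ] z56 [-0.0697  0.0404  0.056 ]
t 4.75 pos [ 0.6101 -0.1379  0.0943] shift [-0.098 -0.033  0.041] turn [0.0059 0.0011 0.0001] F [-0.3  0.5  0.5] open 0.0
after turn [-0.098 -0.033  0.042]
[-0.0294335  -0.10046907  0.09433383]
```

```bash
python3 -m pendant '[[[0.05,-0.015,0.02,0.003,0,0],[0.05,-0.01,0.02,0.003,0,0],[0.04,0,0.01,0,0,0],[0.04,0,0.01,0,0,0],[0.02,0,0,0,0,0]]]' 1
python3 -c "
from h import *
c=imaging.camera('top')
ticks(c)
plan([.601,-.1564,.086])
print(bench(telemetry.get_obs()['eef_pos']))"
```

```text
time_s: 5.38
eef_pos: [0.6118, -0.0963, 0.0822]
eef_rot: [0.002, 0.754, 0.657, -0.002]
wrist_force: [-0.4, -2.7, -0.1]
opening: 0.002
green [239.81 164.61  14.  ] z34 [-0.0946  0.123   0.034 ] z56 [-0.098   0.1214  0.056 ]
green [245.12 156.53  10.  ] z34 [-0.0655  0.1104  0.034 ] z56 [-0.0694  0.1089  0.056 ]
t 5.42 pos [ 0.6117 -0.0958  0.0822] shift [-0.307 -0.012 -0.018] turn [ 0.0002  0.0014 -0.    ] F [0.4 0.3 0.8] open 0.0
after turn [-0.307 -0.012 -0.019]
[-0.03362307 -0.05856119  0.08218575]
```

```bash
python3 -m pendant '[[[0.02,0,0,0,0,0],[0.015,0,0,0,0,0],[0.01,0,0,0,0,0]]]' 1
python3 -c "
from h import *
c=imaging.camera('top')
ticks(c)
plan([.601,-.1564,.086])
print(bench(telemetry.get_obs()['eef_pos']))"
```

```text
time_s: 5.8
eef_pos: [0.6118, -0.0947, 0.0823]
eef_rot: [0.006, 0.754, 0.657, -0.007]
wrist_force: [-0.9, -7.7, 0.6]
opening: 0.004
green [239.81 164.59  14.  ] z34 [-0.0945  0.123   0.034 ] z56 [-0.098   0.1214  0.056 ]
green [244.41 156.5   11.  ] z34 [-0.0658  0.1127  0.034 ] z56 [-0.0697  0.1112  0.056 ]
t 5.85 pos [ 0.6118 -0.0947  0.0823] shift [-0.313 -0.011 -0.013] turn [-0.      0.0055 -0.0002] F [-2.  -9.6  0.4] open -0.001
after turn [-0.313 -0.012 -0.018]
[-0.03365641 -0.05745196  0.08232795]
```

Force rises to about 10 N with the ticks 11 mm apart, which looks like the detent ramp. Rows restart from the measured pose, so I need one bigger step bounded by the remaining distance.

```bash
python3 -m pendant '[[[0.045,0,0,0,0,0]]]' 1
python3 -c "
from h import *
c=imaging.camera('top')
ticks(c)
plan([.601,-.1564,.086])
print(bench(telemetry.get_obs()['eef_pos']))"
```

```text
time_s: 5.98
eef_pos: [0.6127, -0.0887, 0.0824]
eef_rot: [0.007, 0.754, 0.656, -0.008]
wrist_force: [-1.6, -3.8, 1.1]
opening: -0.002
green [239.82 164.57  14.  ] z34 [-0.0945  0.123   0.034 ] z56 [-0.0979  0.1214  0.056 ]
green [242.54 155.98  10.  ] z34 [-0.0651  0.119   0.034 ] z56 [-0.069   0.1175  0.056 ]
t 6.03 pos [ 0.6128 -0.0864  0.0822] shift [-0.355 -0.01  -0.012] turn [-0.0002  0.0058 -0.0006] F [-0.8  0.9  0.4] open 0.001
after turn [-0.355 -0.011 -0.019]
[-0.03378033 -0.04907079  0.08222337]
```

```bash
python3 -m pendant '[[[0,0,0,0,0,0]]]' 1
python3 -c "
from h import *
c=imaging.camera('top')
ticks(c)
plan([.601,-.1564,.086])
print(bench(telemetry.get_obs()['eef_pos']))
cv2.imwrite('pics/top3.png',c['pixels']); cv2.imwrite('pics/side3.png',imaging.camera('side')['pixels'])
a=c['pixels'][95:215,195:370]; cv2.imwrite('pics/top3z.png',cv2.resize(a,None,fx=4.5,fy=4.5,interpolation=cv2.INTER_CUBIC))
"
```

```text
time_s: 6.15
eef_pos: [0.6125, -0.0859, 0.0819]
eef_rot: [0.005, 0.754, 0.656, -0.007]
wrist_force: [0.4, -0.8, -0.2]
opening: 0.001
green [239.81 164.59  14.  ] z34 [-0.0946  0.123   0.034 ] z56 [-0.098   0.1214  0.056 ]
green [241.17 155.92   9.  ] z34 [-0.0656  0.1235  0.034 ] z56 [-0.0695  0.1218  0.056 ]
t 6.2 pos [ 0.6126 -0.0859  0.0819] shift [-0.357 -0.009 -0.014] turn [-0.0004  0.0055 -0.0006] F [-0.7  0.2 -0.3] open -0.0
after turn [-0.357 -0.009 -0.02 ]
[-0.03411819 -0.04864388  0.08190981]
```

View pics/top3z.png

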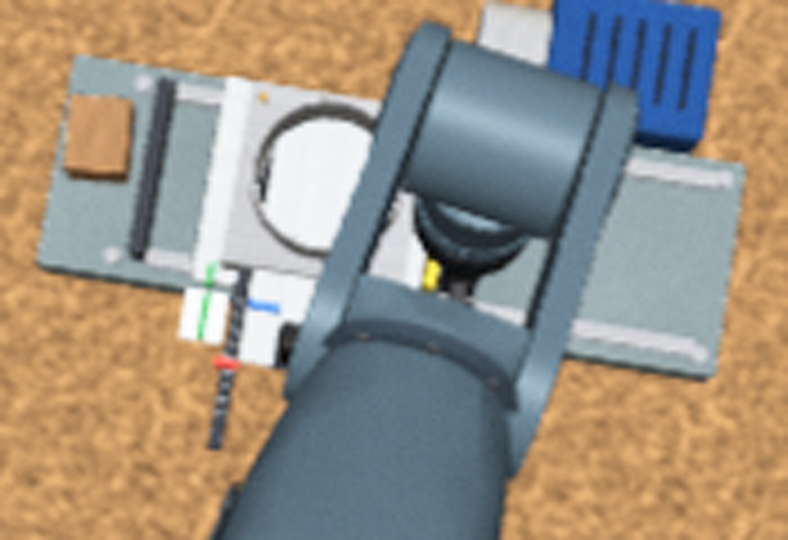

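The ticks are in line (carrier tick y 0.1218, tongue 0.122–0.123). The carrier snapped about 2 mm ahead of the fingers and the force is near zero, so it's seated in the detent. Backing off, rising, and going over the handle.

```bash
python3 -m pendant '[[[-0.1,0,0,0,0.003,0],[-0.15,0,0,0,0.003,0],[0,0,-0.25,0,0,0],[0,0,-0.25,0,0,0],[0,0,-0.15,0,0,0],[0,0,0,0,0,0]]]' 1
python3 -c "
from h import *
o=telemetry.get_obs()
print(bench(o['eef_pos']))
h=B0-.1165*EX+.052*EY; h[2]=.215; plan(h)
"
```

```text
time_s: 7.0
eef_pos: [0.6048, -0.1349, 0.214]
eef_rot: [-0.004, 0.754, 0.657, 0.001]
wrist_force: [-0.1, 0.1, -0.5]
opening: -0.001
[-0.03512857 -0.0982425   0.21395868]
t 7.0 pos [ 0.6048 -0.1349  0.214 ] shift [ 0.751 -0.407  0.001] turn [-0.0016 -0.0019  0.0001] F [-0.1  0.1 -0.5] open -0.001
after turn [ 0.751 -0.407 -0.005]
```

```bash
python3 -c "
from h import *
c=imaging.camera('top'); s=imaging.camera('side'); ticks(c)
cv2.imwrite('pics/top4z.png',cv2.resize(c['pixels'][135:215,205:325],None,fx=6,fy=6,interpolation=cv2.INTER_CUBIC))
cv2.imwrite('pics/side4z.png',cv2.resize(s['pixels'][150:260,225:385],None,fx=5,fy=5,interpolation=cv2.INTER_CUBIC))
for k in 'br': print(k,blobs(c['pixels'],k,(225,145,290,185)),'side',blobs(s['pixels'],k,(240,165,310,230)))
"
```

```text
green [239.82 164.57  14.  ] z34 [-0.0945  0.123   0.034 ] z56 [-0.0979  0.1214  0.056 ]
green [241.18 155.91   9.  ] z34 [-0.0655  0.1234  0.034 ] z56 [-0.0694  0.1218  0.056 ]
b [(np.float64(253.0), np.float64(162.60375494071147), 17)] side [(np.float64(274.60496613995485), np.float64(185.55981941309255), 9)]
r [(np.float64(244.80358208955218), np.float64(175.49253731343285), 11)] side [(np.float64(256.0890042979943), np.float64(183.28635386819482), 11)]
```

View pics/top4z.png

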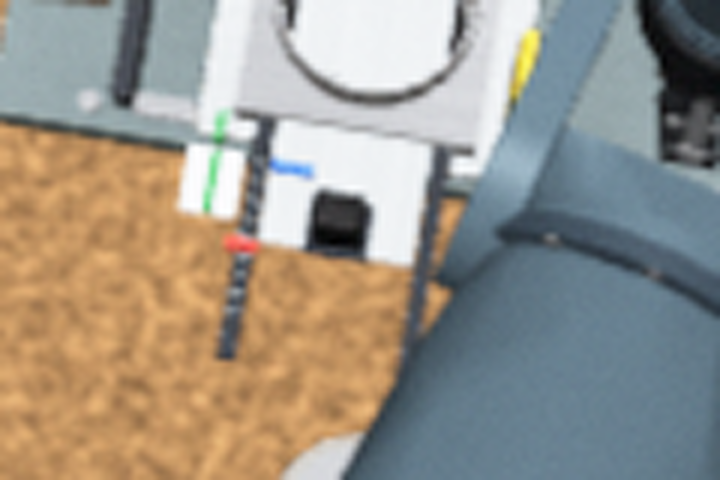

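View pics/side4z.png

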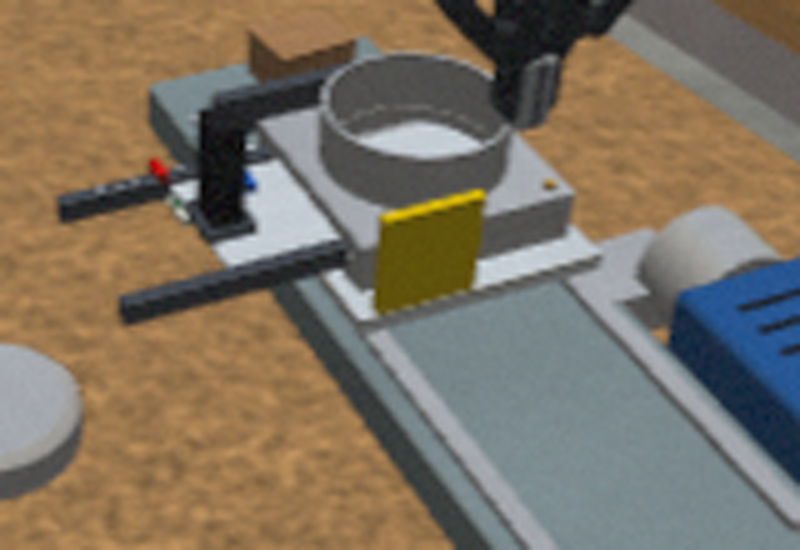

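```bash
python3 -c "
from h import *
c=imaging.camera('top'); s=imaging.camera('side')
for z in (.076,.08,.084): print(z,'blue',bench(onz(c,253.0,162.6,z)).round(4),'red',bench(onz(c,244.8,175.49,z)).round(4))
print('handle',bench(onz(c,205+341.5/6-.42,135+212/6-.42,.143)).round(4))
print('tri red',bench(tri(c,(244.8,175.49),s,(256.09,183.29))[0]))
h=B0-.1165*EX+.052*EY; h[2]=.215; plan(h)
"
```

```text
0.076 blue [-0.088   0.0799  0.076 ] red [-0.1327  0.0986  0.076 ]
0.08 blue [-0.0887  0.0797  0.08  ] red [-0.1332  0.0984  0.08  ]
0.084 blue [-0.0893  0.0796  0.084 ] red [-0.1337  0.0981  0.084 ]
handle [-0.1167  0.0484  0.143 ]
tri red [-0.1334809   0.09836048  0.0808466 ]
t 7.2 pos [ 0.6022 -0.134   0.2089] shift [ 0.748 -0.394 -0.019] turn [-0.0044 -0.0026  0.0001] F [-0.6 -0.2 -0.1] open 0.002
after turn [ 0.748 -0.393 -0.031]
```

The mark is 45 mm out from the pointer, within the stated 35–60 mm. The handle is at bench (−0.117, 0.050), and the carrier is still in line. Moving above the handle with the jaws partly open.

```bash
python3 -m pendant '[[[0.187,-0.098,-0.02,-0.004,-0.002,0],[0.187,-0.098,0,0,0,0],[0.187,-0.098,0,0,0,0],[0.187,-0.098,0,0,0,0],[0,0,0,0,0,0],[0,0,0,0,0,0]]]' 0.4
python3 -c "
from h import *
o=telemetry.get_obs()
print(bench(o['eef_pos']))
h=B0-.1165*EX+.050*EY; h[2]=.097; plan(h)
cv2.imwrite('pics/wrist5.png',imaging.camera('wrist')['pixels'])
s=imaging.camera('side')
cv2.imwrite('pics/side5z.png',cv2.resize(s['pixels'][110:260,205:385],None,fx=4,fy=4,interpolation=cv2.INTER_CUBIC))
"
```

```text
time_s: 7.95
eef_pos: [0.538, 0.0301, 0.2028]
eef_rot: [-0.008, 0.754, 0.657, -0.005]
wrist_force: [-0.5, -0.3, -0.5]
opening: 0.603
[-0.12379981  0.05613524  0.20279891]
t 7.95 pos [0.538  0.0301 0.2028] shift [-0.033  0.046  0.528] turn [-0.006  -0.0012 -0.0002] F [-0.5 -0.3 -0.5] open 0.603
after turn [-0.031  0.036  0.529]
```

View pics/wrist5.png

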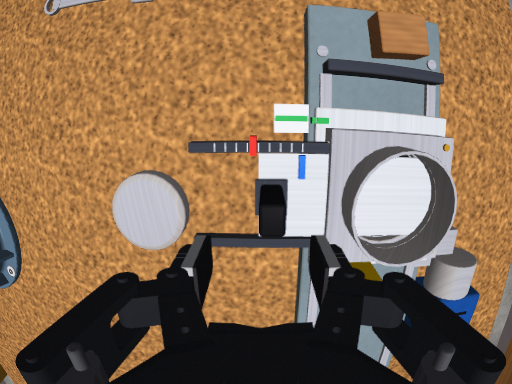

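View pics/side5z.png

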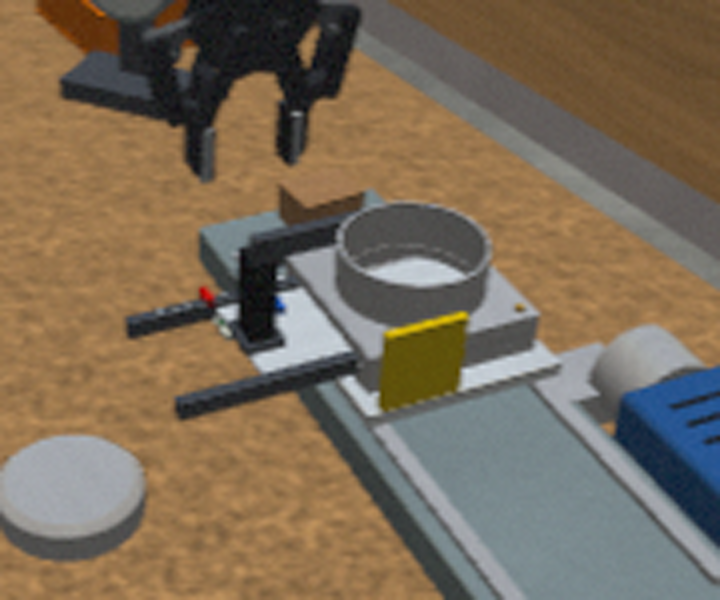

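The jaws straddle the handle (wrist view: handle at 272, jaws at 200 and 325), and the green ticks are in line at px (305,120). I'm correcting the offset and tilt, then descending.

```bash
python3 -m pendant '[[[-0.031,0.036,0,-0.006,-0.001,0],[0,0,0.1,0,0,0],[0,0,0,0,0,0]]]' 0.4
python3 -c "
from h import *
o=telemetry.get_obs()
print(bench(o['eef_pos']))
h=B0-.1165*EX+.050*EY; h[2]=.097; plan(h)
"
```

```text
time_s: 8.43
eef_pos: [0.5464, 0.0188, 0.1823]
eef_rot: [0.001, 0.756, 0.655, 0.001]
wrist_force: [-0.2, 0.1, 1.2]
opening: 0.601
[-0.11398238  0.04606956  0.18233442]
t 8.43 pos [0.5464 0.0188 0.1823] shift [ 0.02  -0.014  0.427] turn [ 0.001   0.0001 -0.0017] F [-0.2  0.1  1.2] open 0.601
after turn [ 0.02  -0.013  0.427]
```

```bash
python3 -m pendant '[[[0.018,-0.013,0.05,0,0,0],[0,0,0.1,0,0,0],[0,0,0.12,0,0,0],[0,0,0.1,0,0,0],[0,0,0.05,0,0,0],[0,0,0,0,0,0]]]' 0.4
python3 -c "
from h import *
o=telemetry.get_obs()
print(bench(o['eef_pos']))
h=B0-.1165*EX+.050*EY; h[2]=.097; plan(h)
cv2.imwrite('pics/wrist6.png',imaging.camera('wrist')['pixels'])
"
```

```text
time_s: 9.18
eef_pos: [0.5471, 0.0215, 0.0979]
eef_rot: [0.004, 0.756, 0.654, 0.003]
wrist_force: [0.2, 0.4, -0.1]
opening: 0.597
[-0.11358899  0.04883494  0.09789244]
t 9.18 pos [0.5471 0.0215 0.0979] shift [ 0.006 -0.015  0.004] turn [ 0.003   0.0002 -0.0023] F [ 0.2  0.4 -0.1] open 0.597
after turn [ 0.006 -0.015  0.004]
```

View pics/wrist6.png

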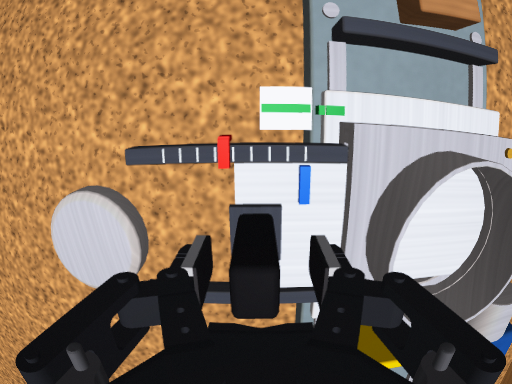

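The handle is centred between the jaws (px 255 against 261) at the right depth. Closing.

```bash
python3 -m pendant '[[[0,-0.013,0,0,0,-0.002],[0,0,0,0,0,0],[0,0,0,0,0,0],[0,0,0,0,0,0],[0,0,0,0,0,0],[0,0,0,0,0,0]]]' 1
python3 -c "
from h import *
o=telemetry.get_obs()
print(bench(o['eef_pos']))
h=bench(o['eef_pos']); h=B0+(h[0]-.045)*EX+h[1]*EY; h[2]=.097; plan(h)
c=imaging.camera('wrist')
cv2.imwrite('pics/wrist7.png',c['pixels']); ticks(imaging.camera('top'))
"
```

```text
time_s: 9.98
eef_pos: [0.5447, 0.0219, 0.1]
eef_rot: [0.004, 0.754, 0.657, 0.003]
wrist_force: [2.2, -0.5, -2.0]
opening: 0.229
[-0.11605874  0.04893326  0.09997125]
t 9.97 pos [0.5447 0.0219 0.1   ] shift [-0.    -0.225  0.013] turn [ 0.0032  0.0002 -0.0003] F [ 2.2 -0.5 -2. ] open 0.229
after turn [ 0.    -0.225  0.015]
```

View pics/wrist7.png

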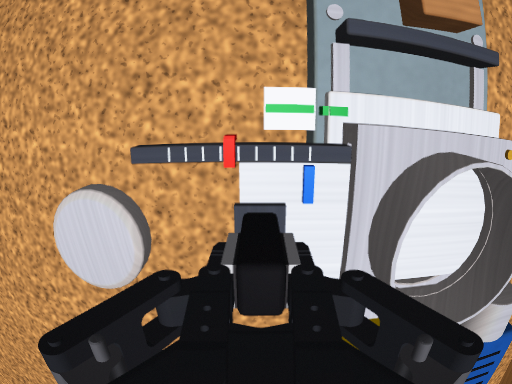

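Gripped: the opening is 19.5 mm, matching the 20 mm post. Pulling along tool −y.

```bash
python3 -m pendant '[[[0,-0.05,0,0,0,0],[0,-0.05,0,0,0,0],[0,-0.05,0,0,0,0],[0,-0.03,0,0,0,0]]]' 1
python3 -c "
from h import *
o=telemetry.get_obs()
b=bench(o['eef_pos']); print(b)
h=B0+(-.1161-.045)*EX+.0489*EY; h[2]=.1; plan(h)
c=imaging.camera('wrist')
cv2.imwrite('pics/wrist8.png',c['pixels']); t=imaging.camera('top');ticks(t)
for k in 'br': print(k,blobs(t['pixels'],k,(225,145,290,195)), blobs(c['pixels'],k,(130,120,360,210)))
cv2.imwrite('pics/top8z.png',cv2.resize(t['pixels'][135:215,205:325],None,fx=6,fy=6,interpolation=cv2.INTER_CUBIC))
"
```

```text
time_s: 10.58
eef_pos: [0.5119, 0.0265, 0.0999]
eef_rot: [0.007, 0.754, 0.657, 0.006]
wrist_force: [7.3, 0.1, -6.4]
opening: 0.226
[-0.14915657  0.04901588  0.09992328]
t 10.57 pos [0.5119 0.0265 0.0999] shift [-0.001 -0.06  -0.001] turn [ 0.0057 -0.     -0.0004] F [ 7.3  0.1 -6.4] open 0.226
after turn [-0.001 -0.06  -0.   ]
b [] [(np.float64(307.5703221553926), np.float64(184.0022246024553), 452)]
r [] [(np.float64(289.3082011261774), np.float64(150.6082018603217), 401)]
```

View pics/wrist8.png

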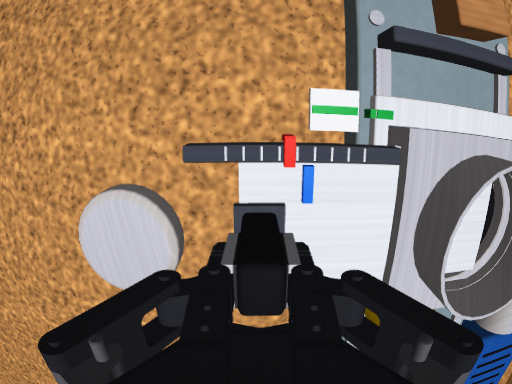

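View pics/top8z.png

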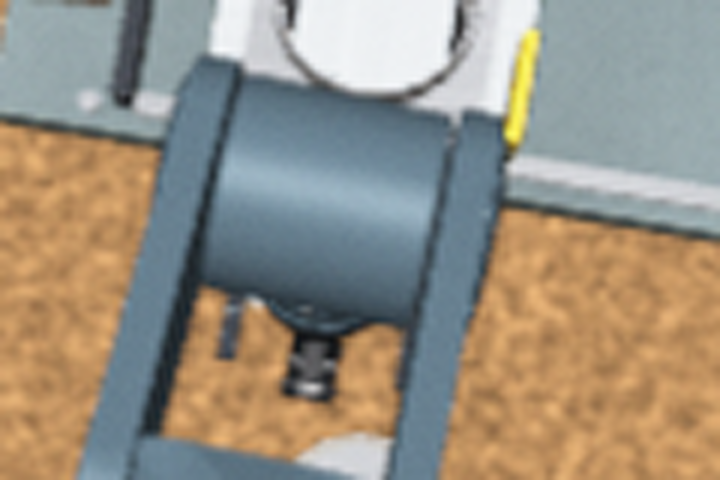

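The pointer is now about 10 mm short of the clip (wrist px 307.6 against 289.3), and the ticks are still in line. Pulling most of the rest, then measuring with fisheye ray casts.

```bash
python3 -m pendant '[[[0,-0.035,0,0,0,0],[0,-0.02,0,0,0,0]]]' 1
cat >> h.py <<'E'
def wz(c,u,v,z):
    f=192/np.tan(np.radians(c["vfov"])/2); x=np.array([u-c["cx"],v-c["cy"]]); r=np.hypot(*x); th=r/f
    R=np.array(c["R"]); o=-R.T@np.array(c["t"]); d=R.T@np.array([*(x/r*np.sin(th)),np.cos(th)])
    return bench(o+d*(z-o[2])/d[2])
def wcheck(name):
    o=telemetry.get_obs(); print(round(o["time_s"],2),bench(o['eef_pos']).round(4),o['wrist_force'].round(1),o['opening'],np.abs(o['dq']).max())
    c=imaging.camera('wrist'); cv2.imwrite(name,c['pixels'])
    for k,zs in (('b',(.076,.08,.084)),('r',(.08,.084))):
        for p in blobs(c['pixels'],k,(130,110,420,215),60):
            print(k,np.round(p,1),[wz(c,p[0],p[1],z).round(4) for z in zs])
    for p in blobs(c['pixels'],'g',(200,60,470,140),20): print('g',np.round(p,1),wz(c,p[0],p[1],.034).round(4),wz(c,p[0],p[1],.056).round(4))
E
python3 -c "
from h import *
wcheck('pics/wrist9.png')"
```

```text
time_s: 10.92
eef_pos: [0.5022, 0.0279, 0.0999]
eef_rot: [0.008, 0.754, 0.657, 0.007]
wrist_force: [7.8, -0.1, -6.4]
opening: 0.228
10.93 [-0.159   0.0491  0.0999] [ 7.8 -0.1 -6.4] 0.2279167836644301 0.067680590514946
b [307.3 185.1 424. ] [array([-0.1311,  0.0761,  0.076 ]), array([-0.1319,  0.0771,  0.08  ]), array([-0.1326,  0.078 ,  0.084 ])]
r [306.9 150.8 408. ] [array([-0.1328,  0.097 ,  0.08  ]), array([-0.1335,  0.0974,  0.084 ])]
g [347.  110.5 371. ] [-0.0953  0.1216  0.034 ] [-0.1023  0.1211  0.056 ]
g [393.1 115.  244. ] [-0.0577  0.1207  0.034 ] [-0.0686  0.1203  0.056 ]
```

View pics/wrist9.png

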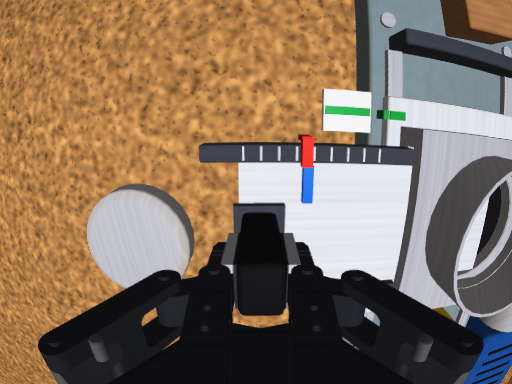

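The pointer and clip are nearly level, with the pointer about 1–2 mm short. A small holding pull, then a check for settling.

```bash
python3 -m pendant '[[[0,-0.012,0,0,0,0],[0,-0.008,0,0,0,0]]]' 1
python3 -c "
from h import *
wcheck('pics/wrist10.png')
for i in range(6): imaging.camera('side')
wcheck('pics/wrist11.png')"
```

```text
time_s: 11.22
eef_pos: [0.4992, 0.0283, 0.1]
eef_rot: [0.009, 0.754, 0.657, 0.008]
wrist_force: [8.9, 0.3, -6.6]
opening: 0.231
11.22 [-0.162   0.0491  0.1   ] [ 8.9  0.3 -6.6] 0.23072315759535109 0.024737309361204753
b [307.1 184.8 440. ] [array([-0.1343,  0.0763,  0.076 ]), array([-0.1351,  0.0773,  0.08  ]), array([-0.1358,  0.0782,  0.084 ])]
r [312.3 150.7 430. ] [array([-0.1327,  0.0971,  0.08  ]), array([-0.1335,  0.0975,  0.084 ])]
g [350.9 110.8 368. ] [-0.0952  0.1216  0.034 ] [-0.1026  0.1211  0.056 ]
g [396.7 115.3 243. ] [-0.0573  0.1208  0.034 ] [-0.0687  0.1204  0.056 ]
11.57 [-0.1622  0.0491  0.1   ] [ 8.4  0.3 -5.7] 0.23128703470428652 0.0019653667254085007
b [307.1 184.8 438. ] [array([-0.1344,  0.0763,  0.076 ]), array([-0.1352,  0.0773,  0.08  ]), array([-0.1359,  0.0782,  0.084 ])]
r [312.5 150.7 418. ] [array([-0.1327,  0.0971,  0.08  ]), array([-0.1335,  0.0975,  0.084 ])]
g [351.2 110.8 362. ] [-0.0951  0.1216  0.034 ] [-0.1025  0.1211  0.056 ]
g [396.8 115.3 244. ] [-0.0574  0.1208  0.034 ] [-0.0687  0.1204  0.056 ]
```

It settled about 2 mm past (pointer −0.135, clip −0.133), still and within tolerance. I'll ease back slightly to centre it.

```bash
python3 -m pendant '[[[0,0.004,0,0,0,0]]]' 1
python3 -c "
from h import *
for i in range(6): imaging.camera('side')
wcheck('pics/wrist12.png')"
```

```text
time_s: 11.75
eef_pos: [0.5002, 0.0281, 0.0999]
eef_rot: [0.008, 0.754, 0.657, 0.008]
wrist_force: [7.5, -0.2, -6.2]
opening: 0.23
12.05 [-0.1609  0.0491  0.0999] [ 8.5 -0.1 -6.2] 0.2250439928217278 0.0009259128666617368
b [307.1 185.1 432. ] [array([-0.1331,  0.0761,  0.076 ]), array([-0.1338,  0.0771,  0.08  ]), array([-0.1346,  0.078 ,  0.084 ])]
r [310.1 150.7 426. ] [array([-0.1327,  0.097 ,  0.08  ]), array([-0.1335,  0.0975,  0.084 ])]
g [349.5 110.7 359. ] [-0.0951  0.1216  0.034 ] [-0.1023  0.1211  0.056 ]
g [395.2 115.3 246. ] [-0.0574  0.1208  0.034 ] [-0.0686  0.1203  0.056 ]
```

View pics/wrist12.png

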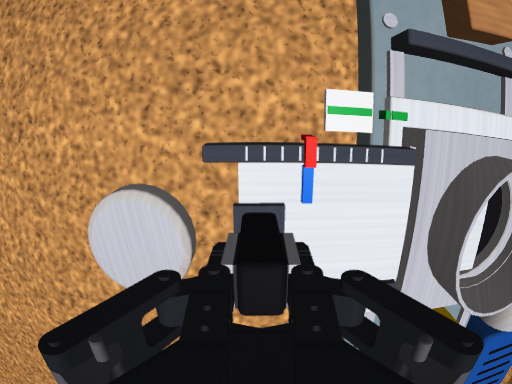

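The pointer (307,185) lies level with the clip (310,151), the green ticks are in line at (350,111) and (395,115), and the handle is held. Handing in.

```bash
python3 -c "
from bench import ctrl
print(ctrl.hand_in())"
```

```text
the job is handed in; nothing more can be done
None
```

I handed the job in at about 12 s (limit 51 s), with the gripper still holding the handle at the mark. It reports no verdict, so the checks below are my own last measurements.

- **Carrier:** pushed about 81 mm until it snapped into the station. In the last wrist view the two green ticks agree to about 1 mm along the rail, so the pull did not move it.
- **Slide:** pulled out about 45 mm by the handle. I went about 2 mm past the mark, then eased back. Ray casts then put the pointer within about 1 mm of the clip's centre line, and the image itself shows 3 px, or 1–2 mm. The allowed error is 5 mm.
- **Hold:** the arm was still. The wrist force along the pull was about 8.5 N, which matches the spring, and the opening was about 19 mm on the 20 mm post.
- **Not explained:** a steady vertical wrist force of about 6 N while gripping, well under the limit.
- **Measurement differences:** the top and wrist views differ by 1–2 mm in absolute position, which fits the stated calibration.
- **Other objects:** I saw no contact with any bystander and none was in the path. I did not re-measure their positions at the end.

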